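# Load the bung-drilling leaf jig, pin it and hold it shut

## Robot

A 6-joint arm with a two-finger parallel gripper is mounted at the origin on the work surface. World frame = base frame: x ahead of the robot, y to its left, z up, the work surface at z = 0. Lengths are in m, angles in rad, forces in N, time in s.
With the tool pointing down it reaches from about 0.25 to 0.725 m from the base axis. Payload 4 kg.
Tool frame: the origin (TCP) lies midway between the tips of the shut fingers; the grasp point (between the pads) lies 19 mm behind it; z points along the fingers, y is the line along which they close (so a half turn about z gives the same grasp; the last joint's range is limited). The gripper opens to 85 mm and grips with 20 to 120 N. Pads are 22 mm wide; open, the fingers measure 114 mm over their backs; the gripper's body (76 mm by 85 mm) begins 54 mm behind the grasp point. The pads swing forward as they close: fully open they stand 13 mm farther back than shut.
Start: joints at [1.281, 0.241, 0.005, 1.335, 0, 1.571], TCP at [0.143, 0.479, 0.231] pointing down, gripper open.
Joint ranges: [-2.72, 2.72], [-1.05, 1.87], [-1.09, 1.28], [-1.99, 2.15], [-1.42, 1.44], [-3.14, 3.14]. Speed limits (rad/s): [2.79, 2.79, 3.14, 3.14, 3.14, 3.14].

## Interface

Orientations are given as a unit quaternion [x, y, z, w].
In Python, from workcell import bot gives the robot as it stands. The module is installed in compiled form; this text tells all that it offers.
- The arm moves only by the tool jog_arm, never from a script. Its argument "deltas" is a list of rows, each an object with "fingers": the opening, from 0 (shut) to 1 (fully open); "delta_pos": the shift along the tool's x, y, z normalised to -1 to 1, where 1 is 300 mm, a list of three; "yaw": the turn about the tool's z normalised to -1 to 1, where 1 is pi/4 rad. A call has 1 to 12 rows; each row is the pose to reach, as a shift and turn from the pose commanded when the call began, along the tool's axes at that moment; what a row does not reach only later rows make up. A row lasts 1/10 s, in which the tool goes at most 50 mm and 8.59 degrees, less where a joint would pass 70% of its speed; a pose out of reach is approached as far as the arm can. A call with a number of a shift or a turn outside -1 to 1 is refused whole. A call with a gripper value outside its range is refused whole. The fingers move at their own pace and stop on an object; the grip force is fixed at half the most. Time passes only in rows, so rows that repeat a pose let the fingers close. It gives the time, the measured TCP pose, the force, the opening and the grip force at its end, in the units of the state.
- bot.get_obs(): the state, without advancing time (a new reading comes with each control period).
- bot.camera(name): name is "scene" or "top" or "wrist"; returns a dict with "image" (480x640x3 uint8, red, green, blue), "range_z" (480x640 float32, m along the optical axis (not along the pixel's ray), 0 where there is no reading), "fx", "fy", "cx", "cy" (pixels), "distortion" ([k1, k2, p1, p2, k3] as OpenCV has them; the pictures are not rectified), "rvec" (rotation vector, rad) and "tvec" (3), from world to camera coordinates, as OpenCV has them. Camera axes: x right, y down, z forward; pixel columns grow to the right and rows downward; lengths in m; the calibration is good to about 2 mm. A picture is of the moment at which its call begins.
- bot.job_done(): hands the job in; it is judged then, once.
The state is a dict: "clock": time; "joint_pos": joint angles; "joint_vel": joint speeds; "tau": joint torques, N m; "eef_pos": TCP position; "tool_rot": TCP orientation; "ft_force": force on the tool from outside, world axes, zero at the start; "ft_torque": the same for the moment, N m; "grip_width": finger opening in m; "grasp_force": force on a finger pad.
Only numpy, scipy, OpenCV 4.12 (cv2) and the standard library are available. Lean on these libraries where they do the work, as an engineer would, in place of code of your own. Each camera call takes 0.05 s, during which the arm holds its last target. There are 200 camera calls.

## Task

Get the leaf drill jig ready for a workmate to drill the two oak cask bungs: stand each bung, narrow end down, fully home in the pocket of its size, swing the blue leaf down over them, then take the red-headed locating pin from the wooden block and push it through the hole in the leaf into the base, right down to its shoulder. The sprung feet under the leaf push it ajar again as soon as nobody presses it, so do not let go at the end: finish while still pressing down on the pin (or the leaf), with the leaf fully shut. Leave everything else on the bench where it is.

Things in the scene. Friction and masses are not known exactly. Their poses are not given: they have to be found in the camera images.
- jig: Aluminium leaf drill jig, bolted down. Plate 100 mm (its x) by 262 mm (its y), top 22 mm above the bench. Origin on the bench; y along the plate to the hinge, z up. At x = 0: pin post (steel, 36 x 34 mm, top at 57 mm) at y -90, large pocket -28, small pocket +40, hinge +115 mm. Nothing rises beside the pockets in x: close the gripper along the jig's x. Strap clamps at both ends, 40 mm high.
- small_pocket (a point): Centre of the floor of the small round pocket: 41 mm wide, 10 mm deep, floor 12 mm above the bench, chamfered rim. For the small bung.
- large_pocket (a point): Centre of the floor of the large round pocket: 55 mm wide, 10 mm deep, floor 12 mm above the bench, chamfered rim. For the large bung.
- base_hole (a point): Centre of the mouth of the vertical pin hole in the post of the base: 13.5 mm wide with a 2 mm chamfer, 35 mm deep, mouth 57 mm above the bench. The leaf's underside lies on the post when the leaf is shut.
- hinge (a point): Middle of the hinge axis of the leaf, 61 mm above the bench; the axis lies along the jig's x.
- leaf (a joint): Angle of the blue leaf: 0 fully shut (level), 1.57 upright, 1.95 leaning back on its stop. Stiff damped hinge: above about 1.25 rad the leaf stays where it is left; below, it sinks by itself in 2 to 4 s until its sprung feet rest on the bungs, ajar at about 0.02 to 0.05 rad. Full shut (below 0.012) takes about 5 to 7 N down at the pin hole; 10 to 20 N is a good push.
- leaf_hole (a point): Centre of the pin hole in the top face of the leaf, 205 mm from the hinge axis: 13.5 mm wide, chamfered. With the leaf shut it is straight above base_hole, 65 mm above the bench; with the leaf ajar on the bungs some 5 to 10 mm higher, still within 1 mm of straight above.
- leaf_end (a point): Free end of the leaf's thumb tongue, at mid thickness, 238 mm from the hinge axis. The leaf is a plate 70 mm wide, 8 mm thick, 0.35 kg. To close it, push its back (the side away from the pockets) over with closed fingertips in its last 40 mm; lower, its end would meet the gripper's body.
- small_bung: Small tapered oak bung standing on its narrow end: 36 mm wide at the foot, 44 mm at the top, 40 mm tall, about 45 g. Origin: centre of the narrow underside; z up along its axis. Hold it by the upper 25 mm: in its pocket the lower 10 mm are below the plate's top.
- large_bung: Large tapered oak bung standing on its narrow end: 50 mm wide at the foot, 58 mm at the top, 40 mm tall, about 75 g. Origin: centre of the narrow underside; z up along its axis. Hold it by the upper 25 mm.
- block: Dark wooden tool block, fixed, 60 mm (its x) by 130 mm (its y), 45 mm high. Origin: centre of its underside. The pin stands in it at y = +35 mm; two drill bits stand up to 70 mm out of its top at y = -30 and -50 mm, so close the fingers along the block's x.
- pin: Locating pin, upright, 140 g: steel shank 12 mm wide, 40 mm long with tapered nose; shoulder disc 30 mm wide, 4 mm thick; red grip 24 mm wide, 30 mm tall. Origin: tip of the nose; z along the shank to the grip. It stands in the block, tip 5 mm above the bench, shoulder on the block's top: lift it straight up 45 mm or more. Fully home in the shut jig, its tip is 25 mm above the bench.
- pin_shoulder (a point): Centre of the underside of the pin's shoulder, 40 mm above its tip; it comes to lie on the leaf's top face.
- white_bung: White plastic bung, 52 mm wide, 40 mm tall; leave alone. Origin: centre of its underside.
- mallet: Mallet lying on the bench, handle along its x; leave alone.
- drill: Green and black cordless drill lying on its side, about 200 x 220 mm, 65 mm high; leave alone. Origin: under the middle of its battery.
- tape: Yellow tape measure, 72 x 38 x 66 mm; leave alone. Origin: centre of its underside.
- wax_jar: Jar of 72 mm width, 75 mm tall; leave alone. Origin: centre of its underside.
- offcut: Oak offcut 140 x 55 x 22 mm; leave alone. Origin: centre of its underside.
Mind the look-alikes: they are no part of the job. Leave any pink look-alike of the large_bung alone.

How it is judged:
On the way, in this order (a step that is already met when the one before it is completed fails the run):
1. both bungs stand released, fully home in the pockets of their size, while the leaf is still open (horizontal distance between small_bung and small_pocket below 0.004 m and z of small_bung in the frame of jig between 0.0095 and 0.0145 m and angle between each of small_bung, large_bung's own z axis and vertical below 0.06 rad and horizontal distance between large_bung and large_pocket below 0.004 m and z of large_bung in the frame of jig between 0.0095 and 0.0145 m and contact force between the fingers and small_bung below 0.2 N and contact force between the fingers and large_bung below 0.2 N and value of joint leaf above 1 rad), for 0.2 s.
2. the leaf is down on the bungs (horizontal distance between small_bung and small_pocket below 0.004 m and z of small_bung in the frame of jig between 0.0095 and 0.0145 m and angle between each of small_bung, large_bung's own z axis and vertical below 0.06 rad and horizontal distance between large_bung and large_pocket below 0.004 m and z of large_bung in the frame of jig between 0.0095 and 0.0145 m and value of joint leaf below 0.08 rad), for 0.2 s.
3. the pin is through the leaf and at least 12 mm deep in the hole of the base (horizontal distance between small_bung and small_pocket below 0.004 m and z of small_bung in the frame of jig between 0.0095 and 0.0145 m and angle between each of small_bung, large_bung's own z axis and vertical below 0.06 rad and horizontal distance between large_bung and large_pocket below 0.004 m and z of large_bung in the frame of jig between 0.0095 and 0.0145 m and horizontal distance between pin and base_hole below 0.004 m and angle between pin's own z axis and vertical below 0.08 rad and z of pin in the frame of jig below 0.045 m), for 0.1 s.
At the end, for the whole second after the job is handed in: For the last second the robot still presses pin or leaf (over 2 N) and the leaf is still, shut below 0.012 rad; pin upright (0.08 rad), within 4 mm of the base hole's axis, home within 3.5 mm; each bung upright (0.06 rad) on its own pocket's floor (within 2.5 mm) and 4 mm of its centre (horizontal distance between small_bung and small_pocket below 0.004 m and z of small_bung in the frame of jig between 0.0095 and 0.0145 m and angle between each of small_bung, large_bung's own z axis and vertical below 0.06 rad and horizontal distance between large_bung and large_pocket below 0.004 m and z of large_bung in the frame of jig between 0.0095 and 0.0145 m and horizontal distance between pin and base_hole below 0.004 m and angle between pin's own z axis and vertical below 0.08 rad and value of joint leaf below 0.012 rad and z of pin in the frame of jig below 0.0285 m and (contact force between any of the fingers, the arm and pin above 2 N or contact force between any of the fingers, the arm and jig above 2 N) and velocity of joint leaf between -0.1 and 0.1 rad/s); the arm keeps its last pose, push and grip.
It fails at once if a bystander (white bung, mallet, drill, tape measure, jar, offcut) is moved by more than 25 mm (distance of any of white_bung, mallet, drill, tape, wax_jar, offcut from where it was at the start of the episode above 0.025 m).
It also fails if it takes over 72 s, if anything falls off the work surface, if the arm or the gripper's body presses on something with over 40 N, if the wrist force passes 120 N, or if a joint passes its speed limit or range.

## Working session

There is one attempt and no reset: what is moved stays moved. The work goes in short steps, Python scripts to look and compute and a tool call to move; the robot and the scene stay as the last step left them, time stands still between calls to the robot, and variables do not carry over. Pictures are saved under pics/ and viewed, at most 10 in all, crops included, and the job is handed in when it is done.

Besides the shell and the picture viewer there is one more tool, called after "Call:" by a JSON object that holds its "name" and its "arguments". jog_arm: Moves the arm, as the interface text tells. Scaled input: -1 to 1 covers 300 mm each way for a shift and pi/4 rad each way for a turn. Its arguments: {"type":"object","properties":{"deltas":{"type":"array","items":{"type":"object","properties":{"fingers":{"type":"number"},"delta_pos":{"type":"array","items":{"type":"number"}},"yaw":{"type":"number"}}}}},"required":["deltas"]}

```bash
mkdir -p pics; cat > h.py <<'E'
import numpy as np, cv2
from workcell import bot
def cam(n):
    c=bot.camera(n); c['R']=cv2.Rodrigues(np.array(c['rvec'],float))[0]; c['t']=np.array(c['tvec'],float).ravel()
    c['K']=np.array([[c['fx'],0,c['cx']],[0,c['fy'],c['cy']],[0,0,1]]); return c
def save(c,n): cv2.imwrite(f'pics/{n}.png',c['image'][:,:,::-1])
def ray(c,uv):
    p=cv2.undistortPoints(np.array(uv,float).reshape(-1,1,2),c['K'],np.array(c['distortion'],float)).reshape(-1,2)
    d=np.c_[p,np.ones(len(p))]@c['R']; return -c['R'].T@c['t'], d
def plane(c,uv,z):
    o,d=ray(c,uv); return o+d*((z-o[2])/d[:,2])[:,None]
def cloud(c):
    v,u=np.mgrid[0:480,0:640]; o,d=ray(c,np.c_[u.ravel(),v.ravel()])
    return (o+d*c['range_z'].reshape(-1,1)).reshape(480,640,3)
def proj(c,P): return cv2.projectPoints(np.array(P,float).reshape(-1,1,3),np.array(c['rvec'],float),c['t'],c['K'],np.array(c['distortion'],float))[0].reshape(-1,2)
E
python3 - <<'E'
from h import *
for n in ('top','scene'):
    c=cam(n); save(c,n+'0'); print(n,-c['R'].T@c['t'],c['fx'])
    np.savez('/tmp/'+n+'.npz',im=c['image'],z=c['range_z'],cl=cloud(c))
o=bot.get_obs(); print(o)
E
```

```text
top [0.34387528 0.02343119 1.30938369] 536.0894942248364
scene [ 0.8905053  -0.24334975  0.86925282] 433.2975022424894
{'clock': 0.1, 'joint_pos': array([1.28099522e+00, 2.41333531e-01, 3.87770054e-03, 1.33518631e+00,
       2.24865758e-05, 1.57081327e+00]), 'joint_vel': array([-0.00026382, -0.00136642,  0.00325162, -0.00224259,  0.00052762,
        0.00030133]), 'tau': array([ 7.84151434e-04, -3.73137438e+01,  2.53010076e+01,  1.08601412e-02,
        5.47405909e-05, -1.16518848e-05]), 'eef_pos': array([0.14271683, 0.47862431, 0.23051117]), 'tool_rot': array([ 1.44402357e-01,  9.89518624e-01, -9.11611399e-04, -1.44379767e-04]), 'ft_force': array([-0.69926298, -0.0984188 , -0.8884431 ]), 'ft_torque': array([-0.04429798,  0.05199468, -0.076039  ]), 'grasp_force': 0.0, 'grip_width': 0.08561211275375123}
```

View pics/top0.png

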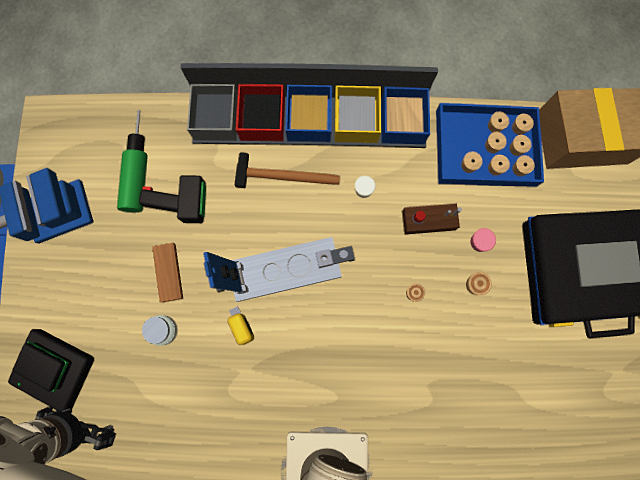

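View pics/scene0.png

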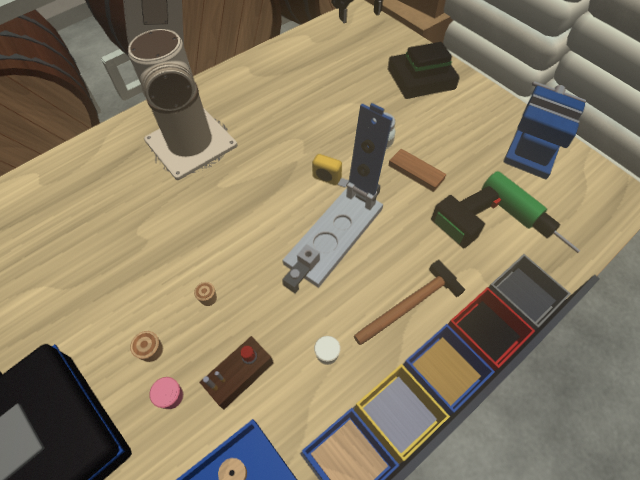

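Top view: the candidates for the large bung are the oak one at (480,284) and the pink look-alike at (484,239). I take the oak one. The small bung is at (416,292), the pin at (420,217) in the block, and the white bung at (365,186), left alone. The jig runs from the hinge at (240,275) to the post at (325,257), with pockets at (272,270) and (299,264).

```bash
python3 - <<'E'
from h import *
t=np.load('/tmp/top.npz'); cl=t['cl']; im=t['im']; z=cl[...,2]
v,u=np.mgrid[0:480,0:640]
for n,(a,b),h in (('small',(416,292),.04),('large',(480,284),.04),('white',(365,186),.04),('pink',(484,239),.04)):
    m=(np.hypot(u-a,v-b)<22)&(z>.03)&(z<.06)
    P=cl[m]; (cx,cy),r=cv2.minEnclosingCircle(P[:,:2].astype(np.float32)); print(n,m.sum(),(P[:,:2].max(0)+P[:,:2].min(0))/2,np.ptp(P[:,:2],axis=0),(cx,cy),r,np.median(P[:,2]))
hsv=cv2.cvtColor(im,cv2.COLOR_RGB2HSV)
m=(np.hypot(u-420,v-217)<15)&(hsv[...,1]>170)&((hsv[...,0]<8)|(hsv[...,0]>172))&(z>.065)
P=cl[m];print('pin',m.sum(),P.mean(0),np.ptp(P,axis=0))
m=(np.abs(u-432)<35)&(np.abs(v-219)<22)&(z>.037)&(z<.053)
print('block',cv2.minAreaRect(cl[m][:,:2].astype(np.float32)))
# jig plate
m=(u>225)&(u<360)&(v>230)&(v<305)&(z>.016)&(z<.028)
print('plate',m.sum(),cv2.minAreaRect(cl[m][:,:2].astype(np.float32)))
m=(u>305)&(u<340)&(v>240)&(v<275)&(z>.05)&(z<.065)
print('post',m.sum(),cv2.minAreaRect(cl[m][:,:2].astype(np.float32)),np.median(z[m]))
m=(u>262)&(u<313)&(v>250)&(v<285)&(z<.017)&(z>.006)
l=cv2.connectedComponentsWithStats(m.astype(np.uint8))
for i in range(1,l[0]):
    if l[2][i,4]>40: P=cl[l[1]==i]; print('pk',l[2][i,4],P.mean(0),cv2.minEnclosingCircle(P[:,:2].astype(np.float32)))
m=(u>195)&(u<250)&(v>240)&(v<300)&(z>.08)
P=cl[m]; i=P[:,2].argsort()[-30:]; print('leaf top',P[i].mean(0))
c=im[190:310,390:510]; cv2.imwrite('pics/crop.png',cv2.resize(c[:,:,::-1],None,fx=4.5,fy=4.5))
E
```

```text
small 265 [ 0.43033613 -0.20206433] [0.04118406 0.04247137] (0.4311721920967102, -0.2019599974155426) 0.022195301949977875 0.039077810168113736
large 425 [ 0.45500736 -0.35875478] [0.05361956 0.05797912] (0.4535312056541443, -0.3587448298931122) 0.029239846393465996 0.038809723220031955
white 344 [ 0.69066343 -0.07755483] [0.05132079 0.04939981] (0.6910602450370789, -0.07767411321401596) 0.02655167132616043 0.039016847847831326
pink 427 [ 0.56230479 -0.37323585] [0.05539103 0.0583832 ] (0.5630966424942017, -0.37359365820884705) 0.03020545467734337 0.03921262748558263
pin 91 [ 0.6092097  -0.20646402  0.07679355] [0.02363026 0.02391166 0.01796546]
block ((0.6138626933097839, -0.24187196791172028), (0.06240377202630043, 0.13136088848114014), 5.7784528732299805)
plate 3112 ((0.4888428747653961, 0.09331274032592773), (0.10123199969530106, 0.3038485050201416), 14.498946189880371)
post 193 ((0.5081160664558411, 0.01679958403110504), (0.036576610058546066, 0.0337696447968483), 14.310396194458008) 0.05615949836509748
pk 386 [0.493702   0.07719151 0.01165137] ((0.49298933148384094, 0.07683109492063522), 0.02894086390733719)
pk 218 [0.47662511 0.14361686 0.01146323] ((0.47585904598236084, 0.14338891208171844), 0.021186722442507744)
leaf top [0.38631749 0.11107189 0.90544348]
```

View pics/crop.png

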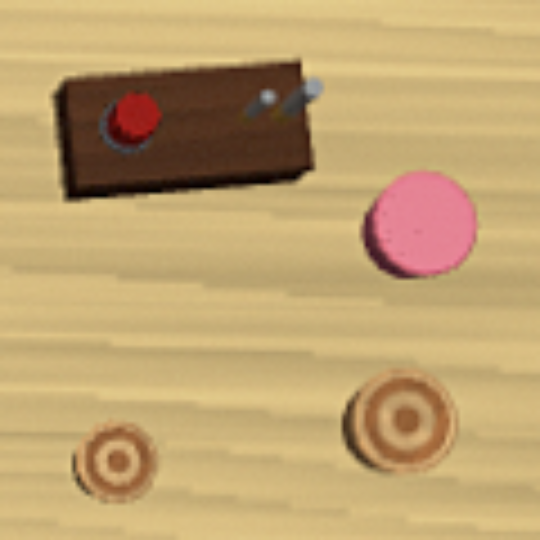

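The crop shows the two plain oak bungs at crop (118,461) small and (407,420) large. The pink one at (421,224) is left alone. The jig yaw is about 14.4°, so I turn the tool until tool x = jig y and tool y = jig x, and travel towards the large bung.

Call:
{"name": "jog_arm", "arguments": {"deltas": [{"delta_pos": [-0.754, -1, 0], "yaw": 1, "fingers": 1}, {"delta_pos": [-0.754, -1, 0], "yaw": 1, "fingers": 1}, {"delta_pos": [-0.754, -1, 0], "yaw": 1, "fingers": 1}, {"delta_pos": [-0.754, -1, 0], "yaw": 1, "fingers": 1}, {"delta_pos": [-0.754, -1, 0], "yaw": 1, "fingers": 1}, {"delta_pos": [-0.754, -1, 0], "yaw": 1, "fingers": 1}, {"delta_pos": [-0.754, -1, 0], "yaw": 1, "fingers": 1}, {"delta_pos": [-0.754, -1, 0], "yaw": 1, "fingers": 1}]}}

```text
clock: 0.9
eef_pos: [0.2738, 0.1241, 0.2311]
tool_rot: [0.513, 0.858, -0.0, 0.0]
ft_force: [0.1, 1.2, -0.1]
grip_width: 0.0856
grasp_force: 0.0
```

```bash
cat >> h.py <<'E'
from scipy.spatial.transform import Rotation as Ro
def to(p,ang=None):
    o=bot.get_obs(); R=Ro.from_quat(o['tool_rot']).as_matrix(); d=R.T@(np.array(p)-o['eef_pos'])/.3
    a=np.degrees(np.arctan2(R[1,1],R[0,1])); print('clk',o['clock'],'pos',o['eef_pos'].round(4),'ang',a.round(2),'d',d.round(3),'tilt',R[2,2].round(4),'yaw',None if ang is None else ((a-ang)/45).round(3), 'F',o['ft_force'].round(1),'w',o['grip_width'].round(4),o['grasp_force'].round(1))
E
python3 -c "
from h import *
to([.455,-.359,.15],14.4)"
```

```text
Traceback (most recent call last):
  File "h.py", line 19, in to
    a=np.degrees(np.arctan2(R[1,1],R[0,1])); print('clk',o['clock'],'pos',o['eef_pos'].round(4),'ang',a.round(2),'d',d.round(3),'tilt',R[2,2].round(4),'yaw',None if ang is None else ((a-ang)/45).round(3), 'F',o['ft_force'].round(1),'w',o['grip_width'].round(4),o['grasp_force'].round(1))
                                                                                                                                                                                                                                            ^^^^^^^^^^^^^^^^^^^^^
AttributeError: 'float' object has no attribute 'round'
```

Call:
{"name": "jog_arm", "arguments": {"deltas": [{"delta_pos": [-1, -0.14, 0], "yaw": 0.307, "fingers": 1}, {"delta_pos": [-1, -0.14, 0], "yaw": 0.307, "fingers": 1}, {"delta_pos": [-1, -0.14, 0], "yaw": 0.307, "fingers": 1}, {"delta_pos": [-1, -0.14, 0], "yaw": 0.307, "fingers": 1}, {"delta_pos": [-1, -0.14, 0], "yaw": 0.307, "fingers": 1}, {"delta_pos": [-1, -0.14, 0], "yaw": 0.307, "fingers": 1}, {"delta_pos": [-1, -0.14, 0], "yaw": 0.307, "fingers": 1}]}}

```text
clock: 1.6
eef_pos: [0.3809, -0.1616, 0.2306]
tool_rot: [0.614, 0.789, -0.001, 0.001]
ft_force: [0.2, 0.3, 0.2]
grip_width: 0.0854
grasp_force: 0.0
```

```bash
sed -i "s/o\['clock'\]/round(o['clock'],2)/; s/o\['grip_width'\].round(4),o\['grasp_force'\].round(1)/round(float(o['grip_width']),4),round(float(o['grasp_force']),1)/" h.py
python3 -c "
from h import *
to([.4545,-.359,.14],14.4)"
```

```text
clk 1.6 pos [ 0.3809 -0.1616  0.2306] ang 14.17 d [-0.698  0.077  0.303] tilt -1.0 yaw -0.005 F [0.2 0.3 0.2] w 0.0854 0.0
```

Call:
{"name": "jog_arm", "arguments": {"deltas": [{"delta_pos": [-0.698, 0.077, 0.303], "yaw": 0, "fingers": 1}, {"delta_pos": [-0.698, 0.077, 0.303], "yaw": 0, "fingers": 1}, {"delta_pos": [-0.698, 0.077, 0.303], "yaw": 0, "fingers": 1}, {"delta_pos": [-0.698, 0.077, 0.303], "yaw": 0, "fingers": 1}, {"delta_pos": [-0.698, 0.077, 0.303], "yaw": 0, "fingers": 1}, {"delta_pos": [-0.698, 0.077, 0.303], "yaw": 0, "fingers": 1}, {"delta_pos": [-0.698, 0.077, 0.303], "yaw": 0, "fingers": 1}]}}

```text
clock: 2.3
eef_pos: [0.4541, -0.3527, 0.1393]
tool_rot: [0.612, 0.791, 0.0, -0.002]
ft_force: [0.5, 0.5, -0.0]
grip_width: 0.0854
grasp_force: 0.0
```

```bash
python3 - <<'E'
from h import *
c=cam('wrist'); save(c,'w1'); cl=cloud(c); z=cl[...,2]
m=(np.hypot(cl[...,0]-.4545,cl[...,1]+.359)<.045)&(z>.034)&(z<.05); P=cl[m]
print(m.sum(),(P[:,:2].max(0)+P[:,:2].min(0))/2,np.ptp(P[:,:2],axis=0),cv2.minEnclosingCircle(P[:,:2].astype(np.float32)),np.median(P[:,2]))
to([.4545,-.359,.010],14.4)
E
```

```text
6582 [ 0.45535674 -0.36038748] [0.05760074 0.05760728] ((0.45518574118614197, -0.36048784852027893), 0.029086090624332428) 0.0405171911985361
clk 2.35 pos [ 0.4543 -0.3524  0.1401] ang 14.62 d [-0.022 -0.004  0.434] tilt -1.0 yaw 0.005 F [-0.3  0.3  0. ] w 0.0853 0.0
```

View pics/w1.png

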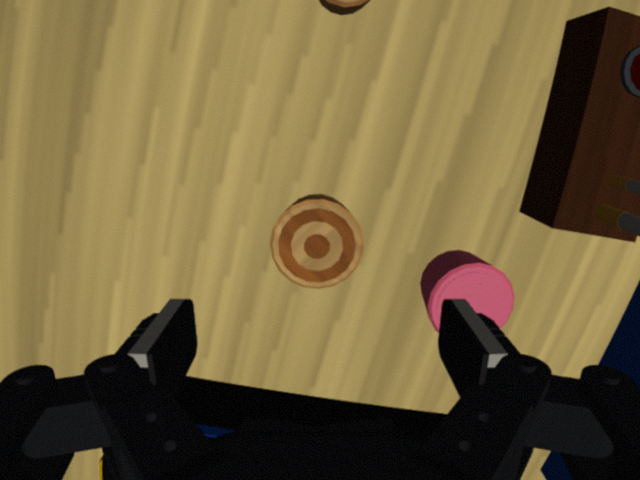

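The wrist view shows the large oak bung at (317,242) and the pink one at (470,300), which the right finger clears.

Call:
{"name": "jog_arm", "arguments": {"deltas": [{"delta_pos": [-0.026, -0.004, 0.15], "yaw": 0, "fingers": 1}, {"delta_pos": [-0.026, -0.004, 0.27], "yaw": 0, "fingers": 1}, {"delta_pos": [-0.026, -0.004, 0.38], "yaw": 0, "fingers": 1}, {"delta_pos": [-0.026, -0.004, 0.434], "yaw": 0, "fingers": 1}, {"delta_pos": [-0.026, -0.004, 0.434], "yaw": 0, "fingers": 1}, {"delta_pos": [-0.026, -0.004, 0.434], "yaw": 0, "fingers": 1}]}}

```text
clock: 2.95
eef_pos: [0.4561, -0.3608, 0.0116]
tool_rot: [0.611, 0.792, 0.0, 0.001]
ft_force: [0.6, -0.8, 1.2]
grip_width: 0.0856
grasp_force: 0.0
```

```bash
python3 - <<'E'
from h import *
to([.4552,-.3603,.010],14.4)
E
```

```text
clk 2.95 pos [ 0.4561 -0.3608  0.0116] ang 14.66 d [ 0.002 -0.002  0.005] tilt -1.0 yaw 0.006 F [ 0.6 -0.8  1.2] w 0.0856 0.0
```

Call:
{"name": "jog_arm", "arguments": {"deltas": [{"delta_pos": [0.002, -0.002, 0], "yaw": 0, "fingers": 0}, {"delta_pos": [0.002, -0.002, 0], "yaw": 0, "fingers": 0}, {"delta_pos": [0.002, -0.002, 0], "yaw": 0, "fingers": 0}, {"delta_pos": [0.002, -0.002, 0], "yaw": 0, "fingers": 0}, {"delta_pos": [0.002, -0.002, 0], "yaw": 0, "fingers": 0}, {"delta_pos": [0.002, -0.002, 0], "yaw": 0, "fingers": 0}, {"delta_pos": [0.002, -0.002, 0], "yaw": 0, "fingers": 0}]}}

```text
clock: 3.65
eef_pos: [0.4558, -0.3618, 0.013]
tool_rot: [0.612, 0.791, 0.0, 0.002]
ft_force: [-1.4, 2.0, 9.1]
grip_width: 0.0549
grasp_force: 61.8
```

Call:
{"name": "jog_arm", "arguments": {"deltas": [{"delta_pos": [0, 0, -0.12], "yaw": 0, "fingers": 0}, {"delta_pos": [0, 0, -0.27], "yaw": 0, "fingers": 0}, {"delta_pos": [0.1, 0, -0.36], "yaw": 0, "fingers": 0}, {"delta_pos": [0.22, 0.08, -0.36], "yaw": 0, "fingers": 0}, {"delta_pos": [0.37, 0.15, -0.36], "yaw": 0, "fingers": 0}, {"delta_pos": [0.52, 0.2, -0.36], "yaw": 0, "fingers": 0}, {"delta_pos": [0.67, 0.24, -0.36], "yaw": 0, "fingers": 0}, {"delta_pos": [0.82, 0.3, -0.36], "yaw": 0, "fingers": 0}, {"delta_pos": [0.97, 0.35, -0.36], "yaw": 0, "fingers": 0}]}}

```text
clock: 4.55
eef_pos: [0.4836, -0.0513, 0.1194]
tool_rot: [0.612, 0.791, 0.001, 0.001]
ft_force: [0.6, 0.2, -1.1]
grip_width: 0.055
grasp_force: 63.5
```

```bash
python3 - <<'E'
from h import *
to([.4927,.0769,.12],14.4)
E
```

```text
clk 4.55 pos [ 0.4836 -0.0513  0.1194] ang 14.56 d [ 0.406  0.137 -0.002] tilt -1.0 yaw 0.003 F [ 0.6  0.2 -1.1] w 0.055 63.5
```

Call:
{"name": "jog_arm", "arguments": {"deltas": [{"delta_pos": [0.1, 0.06, 0], "yaw": 0, "fingers": 0}, {"delta_pos": [0.2, 0.12, 0], "yaw": 0, "fingers": 0}, {"delta_pos": [0.22, 0.137, 0], "yaw": 0, "fingers": 0}, {"delta_pos": [0.22, 0.137, 0], "yaw": 0, "fingers": 0}]}}

```text
clock: 4.95
eef_pos: [0.5069, 0.0222, 0.1189]
tool_rot: [0.611, 0.792, 0.0, 0.001]
ft_force: [0.5, -0.8, -1.6]
grip_width: 0.055
grasp_force: 63.5
```

```bash
cat >> h.py <<'E'
def pockets(c,cl):
    for n,p,r in (('large',(.4927,.0769),.0275),('small',(.4758,.1427),.0205)):
        m=(np.hypot(cl[...,0]-p[0],cl[...,1]-p[1])<r+.006)&(cl[...,2]>.008)&(cl[...,2]<.0165)
        if m.sum()>50:
            P=cl[m][:,:2]; print(n,m.sum(),cv2.minEnclosingCircle(P.astype(np.float32)),np.ptp(P,axis=0),np.median(cl[m][:,2]))
E
python3 - <<'E'
from h import *
to([.4927,.0769,.12],14.4)
c=cam('wrist'); save(c,'w2'); cl=cloud(c); pockets(c,cl)
E
```

```text
clk 4.95 pos [0.5069 0.0222 0.1189] ang 14.73 d [ 0.188  0.    -0.004] tilt -1.0 yaw 0.007 F [ 0.5 -0.8 -1.6] w 0.055 63.5
large 7113 ((0.4934501051902771, 0.07571766525506973), 0.02789829485118389) [0.05523195 0.05544061] 0.0124752057594682
small 3212 ((0.4763735830783844, 0.14207486808300018), 0.020598966628313065) [0.0410758  0.03211792] 0.012453646445618291
```

View pics/w2.png

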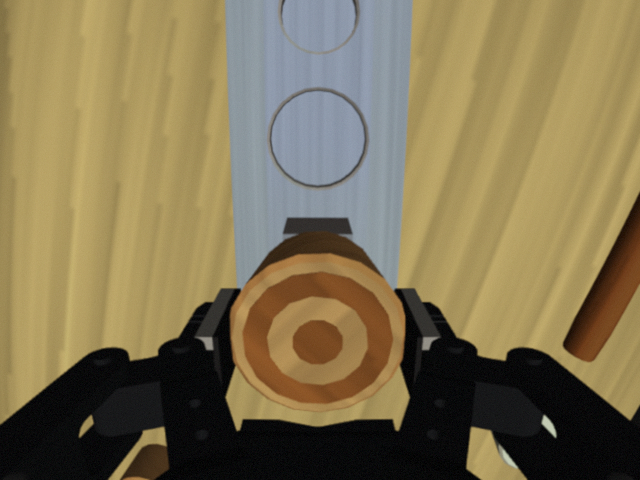

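The picture shows the large bung in the gripper at (317,335), the large pocket at (318,138) and the small pocket at (318,15). Next I measure the held bung's offset and tilt.

```bash
cat >> h.py <<'E'
def held(c,cl,r=.04):
    o=bot.get_obs(); R=Ro.from_quat(o['tool_rot']).as_matrix(); L=(cl-o['eef_pos'])@R
    h=cv2.cvtColor(c['image'],cv2.COLOR_RGB2HSV); 
    m=(np.hypot(L[...,0],L[...,1])<r)&(L[...,2]<.03)&(L[...,2]>-.05)&(h[...,1]>70)&(h[...,2]>60)
    zt=np.percentile(L[m][:,2],10); m&=np.abs(L[...,2]-zt)<.004; P=L[m]
    A=np.c_[P[:,:2],np.ones(len(P))]; s=np.linalg.lstsq(A,P[:,2],rcond=None)[0]
    print('held top',m.sum(),cv2.minEnclosingCircle(P[:,:2].astype(np.float32)),np.ptp(P[:,:2],axis=0),'z',np.median(P[:,2]),'slope',s[:2])
E
python3 - <<'E'
from h import *
c=cam('wrist'); held(c,cloud(c)); to([.4934,.0759,.12],14.4)
E
```

```text
held top 22303 ((0.0010151522001251578, 0.0003386651515029371), 0.03020148165524006) [0.05792585 0.05555094] z -0.027740798393609413 slope [0.00629401 0.00055029]
clk 5.05 pos [0.5061 0.0205 0.1185] ang 14.56 d [ 0.189  0.006 -0.005] tilt -1.0 yaw 0.004 F [-1.3 -1.6 -0.9] w 0.0551 63.5
```

Call:
{"name": "jog_arm", "arguments": {"deltas": [{"delta_pos": [0.1, 0.005, 0], "yaw": 0, "fingers": 0}, {"delta_pos": [0.186, 0.005, 0], "yaw": 0, "fingers": 0}, {"delta_pos": [0.186, 0.005, 0.0], "yaw": 0, "fingers": 0}, {"delta_pos": [0.186, 0.005, 0.1], "yaw": 0, "fingers": 0}, {"delta_pos": [0.186, 0.005, 0.19], "yaw": 0, "fingers": 0}, {"delta_pos": [0.186, 0.005, 0.24], "yaw": 0, "fingers": 0}, {"delta_pos": [0.186, 0.005, 0.25], "yaw": 0, "fingers": 0}, {"delta_pos": [0.186, 0.005, 0.25], "yaw": 0, "fingers": 0}]}}

```text
clock: 5.85
eef_pos: [0.4935, 0.0742, 0.043]
tool_rot: [0.612, 0.791, -0.001, -0.0]
ft_force: [0.3, -0.1, -1.7]
grip_width: 0.0552
grasp_force: 63.5
```

```bash
python3 - <<'E'
from h import *
to([.4934-.0010*-.2487,.0759-.001*.9686,.026],14.4)
E
```

```text
clk 5.85 pos [0.4935 0.0742 0.043 ] ang 14.47 d [0.002 0.001 0.057] tilt -1.0 yaw 0.001 F [ 0.3 -0.1 -1.7] w 0.0552 63.5
```

Call:
{"name": "jog_arm", "arguments": {"deltas": [{"delta_pos": [0.002, 0.001, 0.02], "yaw": 0, "fingers": 0}, {"delta_pos": [0.002, 0.001, 0.035], "yaw": 0, "fingers": 0}, {"delta_pos": [0.002, 0.001, 0.048], "yaw": 0, "fingers": 0}, {"delta_pos": [0.002, 0.001, 0.058], "yaw": 0, "fingers": 0}, {"delta_pos": [0.002, 0.001, 0.058], "yaw": 0, "fingers": 0}]}}

```text
clock: 6.35
eef_pos: [0.4935, 0.0762, 0.0254]
tool_rot: [0.612, 0.791, -0.0, -0.0]
ft_force: [0.7, 0.2, -0.5]
grip_width: 0.0554
grasp_force: 63.5
```

Call:
{"name": "jog_arm", "arguments": {"deltas": [{"delta_pos": [0, 0, 0], "yaw": 0, "fingers": 1}, {"delta_pos": [0, 0, 0], "yaw": 0, "fingers": 1}, {"delta_pos": [0, 0, 0], "yaw": 0, "fingers": 1}, {"delta_pos": [0, 0, 0], "yaw": 0, "fingers": 1}, {"delta_pos": [0, 0, -0.1], "yaw": 0, "fingers": 1}, {"delta_pos": [0, 0, -0.25], "yaw": 0, "fingers": 1}, {"delta_pos": [-0.15, 0, -0.36], "yaw": 0, "fingers": 1}, {"delta_pos": [-0.25, -0.1, -0.4], "yaw": 0, "fingers": 1}, {"delta_pos": [-0.25, -0.1, -0.4], "yaw": 0, "fingers": 1}]}}

```text
clock: 7.25
eef_pos: [0.4838, -0.0074, 0.1486]
tool_rot: [0.614, 0.789, 0.001, 0.002]
ft_force: [0.8, 0.2, -0.6]
grip_width: 0.0855
grasp_force: 0.0
```

```bash
cat >> h.py <<'E'
def bung(cl,p,r,lo,hi):
    m=(np.hypot(cl[...,0]-p[0],cl[...,1]-p[1])<r+.012)&(cl[...,2]>lo)&(cl[...,2]<hi); P=cl[m]
    s=np.linalg.lstsq(np.c_[P[:,:2],np.ones(len(P))],P[:,2],rcond=None)[0]
    print('bung',m.sum(),cv2.minEnclosingCircle(P[:,:2].astype(np.float32)),np.ptp(P[:,:2],axis=0),'z',np.median(P[:,2]),'slope',s[:2])
E
python3 - <<'E'
from h import *
c=cam('wrist'); cl=cloud(c); bung(cl,(.4934,.0759),.029,.044,.062); pockets(c,cl)
to([.431,-.202,.14],14.4)
E
```

```text
bung 8531 ((0.49319884181022644, 0.07738955318927765), 0.02913147583603859) [0.05720352 0.05781373] z 0.05258783710228493 slope [1.16198340e-03 1.72937413e-05]
small 809 ((0.4788787364959717, 0.13453805446624756), 0.018426969647407532) [0.03538655 0.01618657] 0.012445823410767387
clk 7.3 pos [ 0.4838 -0.0058  0.1473] ang 14.35 d [-0.59  -0.333  0.024] tilt -1.0 yaw -0.001 F [ 0.1 -0.4 -0.2] w 0.0856 0.0
```

The large bung is home: its top is at 52 mm and it is upright. On to the small one.

Call:
{"name": "jog_arm", "arguments": {"deltas": [{"delta_pos": [-0.15, -0.08, 0.02], "yaw": 0, "fingers": 1}, {"delta_pos": [-0.3, -0.17, 0.02], "yaw": 0, "fingers": 1}, {"delta_pos": [-0.45, -0.25, 0.02], "yaw": 0, "fingers": 1}, {"delta_pos": [-0.55, -0.31, 0.02], "yaw": 0, "fingers": 1}, {"delta_pos": [-0.59, -0.333, 0.02], "yaw": 0, "fingers": 1}, {"delta_pos": [-0.59, -0.333, 0.02], "yaw": 0, "fingers": 1}, {"delta_pos": [-0.59, -0.333, 0.02], "yaw": 0, "fingers": 1}]}}

```text
clock: 8.0
eef_pos: [0.4317, -0.1992, 0.1393]
tool_rot: [0.611, 0.791, 0.0, -0.001]
ft_force: [0.1, 0.7, -0.2]
grip_width: 0.0854
grasp_force: 0.0
```

```bash
python3 - <<'E'
from h import *
c=cam('wrist'); cl=cloud(c); bung(cl,(.431,-.202),.022,.034,.05)
to([.431,-.202,.012],14.4)
E
```

```text
bung 3809 ((0.43150487542152405, -0.20437759160995483), 0.02211815118789673) [0.04320759 0.04367952] z 0.040504305126448814 slope [ 0.00212392 -0.01031875]
clk 8.05 pos [ 0.4319 -0.1989  0.1394] ang 14.68 d [-0.01  -0.005  0.425] tilt -1.0 yaw 0.006 F [-0.1 -0.7 -0.2] w 0.0854 0.0
```

Call:
{"name": "jog_arm", "arguments": {"deltas": [{"delta_pos": [-0.018, -0.006, 0.15], "yaw": 0, "fingers": 1}, {"delta_pos": [-0.018, -0.006, 0.27], "yaw": 0, "fingers": 1}, {"delta_pos": [-0.018, -0.006, 0.38], "yaw": 0, "fingers": 1}, {"delta_pos": [-0.018, -0.006, 0.425], "yaw": 0, "fingers": 1}, {"delta_pos": [-0.018, -0.006, 0.425], "yaw": 0, "fingers": 1}, {"delta_pos": [-0.018, -0.006, 0.425], "yaw": 0, "fingers": 1}, {"delta_pos": [-0.018, -0.006, 0.425], "yaw": 0, "fingers": 0}, {"delta_pos": [-0.018, -0.006, 0.425], "yaw": 0, "fingers": 0}, {"delta_pos": [-0.018, -0.006, 0.425], "yaw": 0, "fingers": 0}, {"delta_pos": [-0.018, -0.006, 0.425], "yaw": 0, "fingers": 0}, {"delta_pos": [-0.018, -0.006, 0.425], "yaw": 0, "fingers": 0}, {"delta_pos": [-0.018, -0.006, 0.425], "yaw": 0, "fingers": 0}]}}

```text
clock: 9.25
eef_pos: [0.4321, -0.2063, 0.0138]
tool_rot: [0.612, 0.791, 0.001, 0.001]
ft_force: [-0.5, 1.4, 6.7]
grip_width: 0.0408
grasp_force: 59.6
```

Call:
{"name": "jog_arm", "arguments": {"deltas": [{"delta_pos": [0, 0, -0.12], "yaw": 0, "fingers": 0}, {"delta_pos": [0, 0, -0.27], "yaw": 0, "fingers": 0}, {"delta_pos": [0.1, 0.05, -0.36], "yaw": 0, "fingers": 0}, {"delta_pos": [0.22, 0.12, -0.36], "yaw": 0, "fingers": 0}, {"delta_pos": [0.37, 0.2, -0.36], "yaw": 0, "fingers": 0}, {"delta_pos": [0.52, 0.28, -0.36], "yaw": 0, "fingers": 0}, {"delta_pos": [0.67, 0.35, -0.36], "yaw": 0, "fingers": 0}, {"delta_pos": [0.8, 0.41, -0.36], "yaw": 0, "fingers": 0}, {"delta_pos": [0.904, 0.432, -0.36], "yaw": 0, "fingers": 0}, {"delta_pos": [0.904, 0.432, -0.36], "yaw": 0, "fingers": 0}, {"delta_pos": [0.904, 0.432, -0.36], "yaw": 0, "fingers": 0}]}}

```text
clock: 10.35
eef_pos: [0.4881, 0.0895, 0.1204]
tool_rot: [0.611, 0.792, -0.0, 0.0]
ft_force: [0.2, -0.5, -0.4]
grip_width: 0.0408
grasp_force: 60.8
```

```bash
python3 - <<'E'
from h import *
c=cam('wrist'); save(c,'w3'); cl=cloud(c); held(c,cl,.03); pockets(c,cl); to([.4764,.1419,.12],14.4)
t=cam('scene'); cl=cloud(t); h=cv2.cvtColor(t['image'],cv2.COLOR_RGB2HSV)
# leaf angle: points in jig frame
yj=np.array([-.2487,.9686,0]); O=np.array([.4934,.0759,0])+.028*yj
L=cl-O; y=L@yj; x=L@np.array([.9686,.2487,0]); z=cl[...,2]
m=(abs(x)<.04)&(z>.12)&(z<.32)&(y>.03)&(y<.25)&(h[...,1]>60)&(h[...,0]>95)&(h[...,0]<130); print(m.sum()); 
s=np.polyfit(z[m],y[m],1); print('leaf y at hinge z, top', np.polyval(s,.061),np.polyval(s,.29),'ang',np.pi/2+np.arctan(s[0]), z[m].max())
E
```

```text
held top 12652 ((0.0026072231121361256, -0.00017710193060338497), 0.02247495949268341) [0.04470817 0.04143078] z -0.026828061757741016 slope [0.01216711 0.00127482]
large 51 ((0.4901171922683716, 0.08530525863170624), 0.02529812976717949) [0.04779475 0.02492691] 0.012523384817451078
small 3893 ((0.4763728678226471, 0.1415574848651886), 0.020847156643867493) [0.04130105 0.04094646] 0.012479650339464465
clk 10.4 pos [0.4881 0.0887 0.1204] ang 14.59 d [0.181 0.007 0.001] tilt -1.0 yaw 0.004 F [-0.1  0.1 -1. ] w 0.0411 60.8
132
leaf y at hinge z, top 0.1050958038501238 0.14077570656646135 ang 1.725361022320356 0.2989993663341808
```

Call:
{"name": "jog_arm", "arguments": {"deltas": [{"delta_pos": [0.1, 0.007, 0], "yaw": 0, "fingers": 0}, {"delta_pos": [0.171, 0.007, 0], "yaw": 0, "fingers": 0}, {"delta_pos": [0.171, 0.007, 0.0], "yaw": 0, "fingers": 0}, {"delta_pos": [0.171, 0.007, 0.1], "yaw": 0, "fingers": 0}, {"delta_pos": [0.171, 0.007, 0.19], "yaw": 0, "fingers": 0}, {"delta_pos": [0.171, 0.007, 0.24], "yaw": 0, "fingers": 0}, {"delta_pos": [0.171, 0.007, 0.25], "yaw": 0, "fingers": 0}, {"delta_pos": [0.171, 0.007, 0.25], "yaw": 0, "fingers": 0}]}}

```text
clock: 11.25
eef_pos: [0.4774, 0.1378, 0.0451]
tool_rot: [0.612, 0.791, -0.001, -0.0]
ft_force: [0.4, -0.5, 0.4]
grip_width: 0.0411
grasp_force: 60.8
```

```bash
python3 - <<'E'
from h import *
to([.4764+.0026*.2487,.1416-.0026*.9686,.0262],14.4)
E
```

```text
clk 11.25 pos [0.4774 0.1378 0.0451] ang 14.47 d [ 0.004 -0.     0.063] tilt -1.0 yaw 0.001 F [ 0.4 -0.5  0.4] w 0.0411 60.8
```

Call:
{"name": "jog_arm", "arguments": {"deltas": [{"delta_pos": [0.004, 0, 0.02], "yaw": 0, "fingers": 0}, {"delta_pos": [0.004, 0, 0.035], "yaw": 0, "fingers": 0}, {"delta_pos": [0.004, 0, 0.05], "yaw": 0, "fingers": 0}, {"delta_pos": [0.004, 0, 0.063], "yaw": 0, "fingers": 0}, {"delta_pos": [0.004, 0, 0.063], "yaw": 0, "fingers": 0}]}}

```text
clock: 11.75
eef_pos: [0.4771, 0.1404, 0.0261]
tool_rot: [0.612, 0.791, -0.0, -0.0]
ft_force: [-0.5, -0.2, -1.5]
grip_width: 0.0414
grasp_force: 61.0
```

Call:
{"name": "jog_arm", "arguments": {"deltas": [{"delta_pos": [0, 0, 0], "yaw": 0, "fingers": 1}, {"delta_pos": [0, 0, 0], "yaw": 0, "fingers": 1}, {"delta_pos": [0, 0, 0], "yaw": 0, "fingers": 1}, {"delta_pos": [0, 0, 0], "yaw": 0, "fingers": 1}, {"delta_pos": [0, 0, -0.1], "yaw": 0, "fingers": 1}, {"delta_pos": [0, 0, -0.25], "yaw": 0, "fingers": 1}, {"delta_pos": [-0.08, 0, -0.4], "yaw": 0, "fingers": 1}, {"delta_pos": [-0.2, 0, -0.5], "yaw": 0, "fingers": 0}, {"delta_pos": [-0.2, 0, -0.5], "yaw": 0, "fingers": 0}]}}

```text
clock: 12.65
eef_pos: [0.4964, 0.08, 0.1818]
tool_rot: [0.613, 0.79, 0.004, 0.004]
ft_force: [-0.7, 1.1, 0.2]
grip_width: 0.0591
grasp_force: 0.0
```

```bash
python3 - <<'E'
from h import *
c=cam('wrist'); cl=cloud(c); bung(cl,(.4934,.0759),.029,.044,.062); bung(cl,(.4764,.1416),.022,.044,.062)
o=bot.get_obs(); R=Ro.from_quat(o['tool_rot']).as_matrix(); print('cam in tool',R.T@(-c['R'].T@c['t']-o['eef_pos']))
to([.4764,.1416,.36],14.4); save(c,'w4')
E
```

```text
bung 5354 ((0.49337559938430786, 0.0771552249789238), 0.02899460308253765) [0.05732683 0.05670273] z 0.052525928638799985 slope [-0.00109636 -0.00254945]
bung 3729 ((0.47673895955085754, 0.14207004010677338), 0.02225126512348652) [0.04339432 0.04362602] z 0.052607161839348215 slope [ 5.85335928e-05 -1.28178583e-03]
cam in tool [ 0.06865182  0.00114026 -0.1456631 ]
clk 12.7 pos [0.4945 0.0812 0.1791] ang 14.39 d [ 0.21  -0.004 -0.603] tilt -1.0 yaw -0.0 F [0.2 0.7 0. ] w 0.0516 0.0
```

View pics/w4.png

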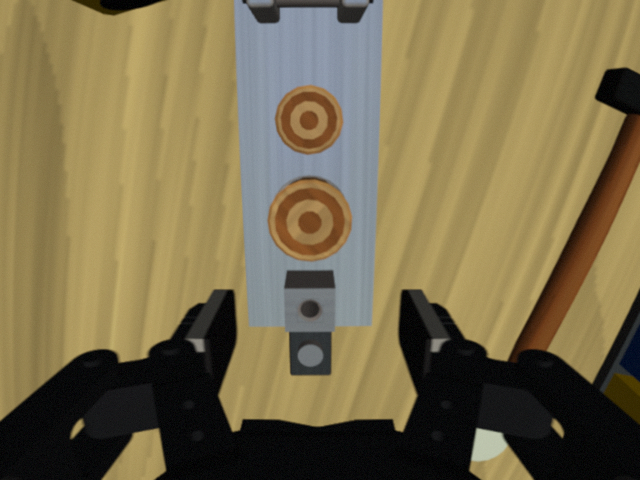

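Both bungs are home and upright, small at (309,120) and large at (311,220), with the base hole at (310,308). Next I rise above the leaf, with the fingers shut.

Call:
{"name": "jog_arm", "arguments": {"deltas": [{"delta_pos": [0, 0, -0.15], "yaw": 0, "fingers": 0}, {"delta_pos": [0, 0, -0.3], "yaw": 0, "fingers": 0}, {"delta_pos": [0, 0, -0.45], "yaw": 0, "fingers": 0}, {"delta_pos": [0, 0, -0.55], "yaw": 0, "fingers": 0}, {"delta_pos": [0, 0, -0.6], "yaw": 0, "fingers": 0}, {"delta_pos": [0, 0, -0.6], "yaw": 0, "fingers": 0}]}}

```text
clock: 13.3
eef_pos: [0.4928, 0.0833, 0.3573]
tool_rot: [0.611, 0.791, 0.001, 0.001]
ft_force: [1.2, -0.8, -0.2]
grip_width: -0.0002
grasp_force: 0.0
```

```bash
python3 - <<'E'
from h import *
to([.4404,.2822,.36],14.4)
c=cam('wrist'); hs=cv2.cvtColor(c['image'],cv2.COLOR_RGB2HSV); cl=cloud(c)
# base hole: dark blob on post top
yj=np.array([-.2487,.9686]); p=np.array([.4934,.0759])-.062*yj; print('pred hole',p)
u,v=proj(c,[p[0],p[1],.057])[0]; print(u,v)
g=cv2.cvtColor(c['image'],cv2.COLOR_RGB2GRAY)
r=14; a,b=int(u)-r,int(v)-r; s=g[b:b+2*r,a:a+2*r]
if s.size: m=s<s.min()*.5+np.median(s)*.5; l=cv2.connectedComponentsWithStats(m.astype(np.uint8)); print(l[2][1:],l[3][1:],[plane(c,[q+[a,b]],.057) for q in l[3][1:]])
E
```

```text
clk 13.3 pos [0.4928 0.0833 0.3573] ang 14.64 d [ 0.686 -0.001 -0.009] tilt -1.0 yaw 0.005 F [ 1.2 -0.8 -0.2] w -0.0002 0.0
pred hole [0.5088194 0.0158468]
315.573514589938 242.19730471925592
[[ 9 10 12 10 88]] [[14.51136364 14.46590909]] [array([[0.50883107, 0.01552581, 0.057     ]])]
```

Call:
{"name": "jog_arm", "arguments": {"deltas": [{"delta_pos": [0.15, 0, 0], "yaw": 0, "fingers": 0}, {"delta_pos": [0.3, 0, 0], "yaw": 0, "fingers": 0}, {"delta_pos": [0.45, 0, 0], "yaw": 0, "fingers": 0}, {"delta_pos": [0.6, 0, 0], "yaw": 0, "fingers": 0}, {"delta_pos": [0.69, 0, 0], "yaw": 0, "fingers": 0}, {"delta_pos": [0.69, 0, 0], "yaw": 0, "fingers": 0}, {"delta_pos": [0.69, 0, 0], "yaw": 0, "fingers": 0}]}}

```text
clock: 14.05
eef_pos: [0.4391, 0.2829, 0.3538]
tool_rot: [0.611, 0.792, -0.002, -0.001]
ft_force: [-0.4, -0.1, -0.4]
grip_width: -0.0003
grasp_force: 0.0
```

```bash
python3 - <<'E'
from h import *
to([.4404,.2822,.275],14.4)
c=cam('scene'); save(c,'s2'); cl=cloud(c)
yj=np.array([-.2487,.9686,0]); O=np.array([.4864,.1030,0]); L=cl-O; y=L@yj; x=L@np.array([.9686,.2487,0]); z=cl[...,2]
h=cv2.cvtColor(c['image'],cv2.COLOR_RGB2HSV)
m=(abs(x)<.04)&(z>.12)&(z<.32)&(y>.03)&(y<.25)&(h[...,1]>60)&(h[...,0]>95)&(h[...,0]<130); 
print(m.sum(),z[m].max(),[(a,np.median(y[m&(abs(z-a)<.015)])) for a in (.15,.2,.25,.28)])
E
```

```text
clk 14.05 pos [0.4391 0.2829 0.3538] ang 14.7 d [-0.003  0.005  0.263] tilt -1.0 yaw 0.007 F [-0.4 -0.1 -0.4] w -0.0003 0.0
98 0.30017842332761857 [(0.15, np.float64(nan)), (0.2, np.float64(nan)), (0.25, np.float64(0.13722912790832092)), (0.28, np.float64(0.14051505598142253))]
  return _methods._mean(a, axis=axis, dtype=dtype,
  ret = ret.dtype.type(ret / rcount)
```

View pics/s2.png

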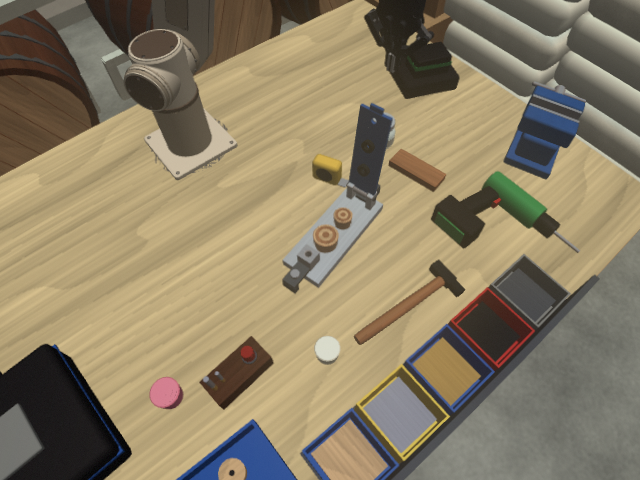

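The scene view shows the leaf upright at (372,150), the bungs seated at (325,237) and (343,215), and the gripper behind the leaf at the top. I go down and push the leaf over.

Call:
{"name": "jog_arm", "arguments": {"deltas": [{"delta_pos": [0, 0.005, 0.12], "yaw": 0, "fingers": 0}, {"delta_pos": [0, 0.005, 0.23], "yaw": 0, "fingers": 0}, {"delta_pos": [0, 0.005, 0.273], "yaw": 0, "fingers": 0}, {"delta_pos": [-0.04, 0.005, 0.273], "yaw": 0, "fingers": 0}, {"delta_pos": [-0.1, 0.005, 0.273], "yaw": 0, "fingers": 0}, {"delta_pos": [-0.16, 0.005, 0.273], "yaw": 0, "fingers": 0}, {"delta_pos": [-0.22, 0.005, 0.273], "yaw": 0, "fingers": 0}, {"delta_pos": [-0.28, 0.005, 0.273], "yaw": 0, "fingers": 0}, {"delta_pos": [-0.34, 0.005, 0.273], "yaw": 0, "fingers": 0}, {"delta_pos": [-0.4, 0.005, 0.273], "yaw": 0, "fingers": 0}, {"delta_pos": [-0.46, 0.005, 0.273], "yaw": 0, "fingers": 0}, {"delta_pos": [-0.52, 0.005, 0.273], "yaw": 0, "fingers": 0}]}}

```text
clock: 15.3
eef_pos: [0.4814, 0.13, 0.2757]
tool_rot: [0.612, 0.791, 0.001, 0.0]
ft_force: [-0.7, -1.2, -0.3]
grip_width: 0.0003
grasp_force: 0.0
```

Call:
{"name": "jog_arm", "arguments": {"deltas": [{"delta_pos": [-0.03, 0, 0], "yaw": 0, "fingers": 0}, {"delta_pos": [-0.03, 0, 0], "yaw": 0, "fingers": 0}, {"delta_pos": [-0.03, 0, 0], "yaw": 0, "fingers": 0}]}}

```text
clock: 15.6
eef_pos: [0.4833, 0.1229, 0.275]
tool_rot: [0.612, 0.791, 0.0, 0.0]
ft_force: [-0.8, -0.5, 0.6]
grip_width: 0.0005
grasp_force: 0.0
```

```bash
cat >> h.py <<'E'
def leaf(c,cl):
    yj=np.array([-.2487,.9686,0]); O=np.array([.4864,.1030,0]); L=cl-O; y=L@yj; x=L@np.array([.9686,.2487,0]); z=cl[...,2]
    h=cv2.cvtColor(c['image'],cv2.COLOR_RGB2HSV)
    m=(abs(x)<.05)&(z>.05)&(z<.32)&(y>-.15)&(y<.25)&(h[...,1]>60)&(h[...,0]>95)&(h[...,0]<130)
    a=np.arctan2(z-.061,.115-y)[m&(np.hypot(z-.061,y-.115)>.1)]; print('leaf',m.sum(),'ang pct',np.percentile(a,[10,50,90]).round(3))
E
python3 - <<'E'
from h import *
for n in ('scene','top'):
    c=cam(n); leaf(c,cloud(c))
to([.609,-.207,.2],14.4)
E
```

```text
leaf 107 ang pct [1.043 1.056 1.066]Traceback (most recent call last):
  File "<stdin>", line 3, in <module>
  File "h.py", line 40, in leaf
    a=np.arctan2(z-.061,.115-y)[m&(np.hypot(z-.061,y-.115)>.1)]; print('leaf',m.sum(),'ang pct',np.percentile(a,[10,50,90]).round(3))
                                                                                                ~~~~~~~~~~~~~^^^^^^^^^^^^^^
    return _quantile_unchecked(
        a, q, axis, out, overwrite_input, method, keepdims, weights)
    return _ureduce(a,
                    func=_quantile_ureduce_func,
    ...<5 lines>...
                    overwrite_input=overwrite_input,
                    method=method)
    r = func(a, **kwargs)
    result = _quantile(arr,
                       quantiles=q,
    ...<2 lines>...
                       out=out,
                       weights=wgt)
    slices_having_nans = np.isnan(arr[-1, ...])
                                  ~~~^^^^^^^^^
IndexError: index -1 is out of bounds for axis 0 with size 0
```

Call:
{"name": "jog_arm", "arguments": {"deltas": [{"delta_pos": [0, 0, -0.12], "yaw": 0, "fingers": 0}, {"delta_pos": [-0.1, 0.02, -0.2], "yaw": 0, "fingers": 0}, {"delta_pos": [-0.25, 0.05, -0.2], "yaw": 0, "fingers": 0.5}, {"delta_pos": [-0.4, 0.1, -0.2], "yaw": 0, "fingers": 0.8}, {"delta_pos": [-0.55, 0.13, -0.1], "yaw": 0, "fingers": 0.8}, {"delta_pos": [-0.7, 0.133, 0.1], "yaw": 0, "fingers": 0.8}, {"delta_pos": [-0.85, 0.133, 0.2], "yaw": 0, "fingers": 0.8}, {"delta_pos": [-1, 0.133, 0.25], "yaw": 0, "fingers": 0.8}, {"delta_pos": [-1, 0.133, 0.25], "yaw": 0, "fingers": 0.8}]}}

```text
clock: 16.6
eef_pos: [0.5967, -0.1587, 0.1963]
tool_rot: [0.612, 0.791, -0.001, -0.002]
ft_force: [-0.1, 0.6, 0.1]
grip_width: 0.0683
grasp_force: 0.0
```

```bash
python3 - <<'E'
from h import *
to([.609,-.2065,.2],14.4)
E
```

```text
clk 16.6 pos [ 0.5967 -0.1587  0.1963] ang 14.54 d [-0.165 -0.    -0.013] tilt -1.0 yaw 0.003 F [-0.1  0.6  0.1] w 0.0683 0.0
```

Call:
{"name": "jog_arm", "arguments": {"deltas": [{"delta_pos": [-0.12, 0, 0.05], "yaw": 0, "fingers": 0.8}, {"delta_pos": [-0.165, 0, 0.1], "yaw": 0, "fingers": 0.8}, {"delta_pos": [-0.165, 0, 0.1], "yaw": 0, "fingers": 0.8}, {"delta_pos": [-0.165, 0, 0.1], "yaw": 0, "fingers": 0.8}]}}

```text
clock: 17.0
eef_pos: [0.6094, -0.2036, 0.1691]
tool_rot: [0.611, 0.791, 0.0, -0.001]
ft_force: [0.9, 0.1, 0.7]
grip_width: 0.0683
grasp_force: 0.0
```

```bash
cat >> h.py <<'E'
def pin(c,cl,r=.03):
    h=cv2.cvtColor(c['image'],cv2.COLOR_RGB2HSV); m=(h[...,1]>150)&((h[...,0]<8)|(h[...,0]>172))&(h[...,2]>50)
    zt=np.percentile(cl[m][:,2],80); m&=(abs(cl[...,2]-zt)<.004); P=cl[m]
    print('pin top',m.sum(),cv2.minEnclosingCircle(P[:,:2].astype(np.float32)),np.ptp(P[:,:2],axis=0),np.median(P[:,2]))
E
python3 - <<'E'
from h import *
c=cam('wrist'); save(c,'w5'); pin(c,cloud(c)); to([.609,-.2065,.053],14.4)
E
```

```text
pin top 1227 ((0.6103103756904602, -0.20887723565101624), 0.01226990669965744) [0.02357737 0.02343897] 0.07921050710830652
clk 17.05 pos [ 0.6099 -0.2034  0.1701] ang 14.67 d [-0.009 -0.006  0.39 ] tilt -1.0 yaw 0.006 F [0.4 0.2 1.1] w 0.0683 0.0
```

View pics/w5.png

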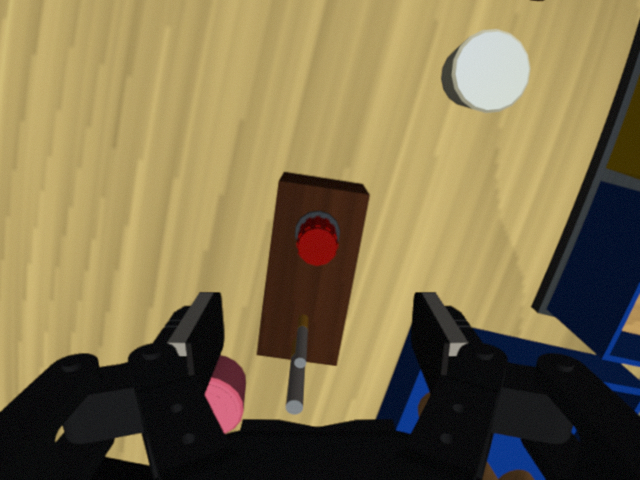

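The pin head is at (317,246), the drill bits at about (300,365) and the white bung is clear at (490,70).

Call:
{"name": "jog_arm", "arguments": {"deltas": [{"delta_pos": [-0.018, -0.003, 0.12], "yaw": 0, "fingers": 0.8}, {"delta_pos": [-0.018, -0.003, 0.25], "yaw": 0, "fingers": 0.8}, {"delta_pos": [-0.018, -0.003, 0.35], "yaw": 0, "fingers": 0.8}, {"delta_pos": [-0.018, -0.003, 0.387], "yaw": 0, "fingers": 0.8}, {"delta_pos": [-0.018, -0.003, 0.387], "yaw": 0, "fingers": 0.8}, {"delta_pos": [-0.018, -0.003, 0.387], "yaw": 0, "fingers": 0}, {"delta_pos": [-0.018, -0.003, 0.387], "yaw": 0, "fingers": 0}, {"delta_pos": [-0.018, -0.003, 0.387], "yaw": 0, "fingers": 0}, {"delta_pos": [-0.018, -0.003, 0.387], "yaw": 0, "fingers": 0}, {"delta_pos": [-0.018, -0.003, 0.387], "yaw": 0, "fingers": 0}, {"delta_pos": [-0.018, -0.003, 0.387], "yaw": 0, "fingers": 0}, {"delta_pos": [-0.018, -0.003, 0.387], "yaw": 0, "fingers": 0}]}}

```text
clock: 18.25
eef_pos: [0.6117, -0.2108, 0.0558]
tool_rot: [0.612, 0.791, 0.001, 0.002]
ft_force: [-0.8, 0.2, 5.9]
grip_width: 0.022
grasp_force: 58.7
```

```bash
python3 - <<'E'
from h import *
to([.6103,-.2089,.053],14.4)
c=cam('top'); cl=cloud(c)
leaf(c,cl)
E
```

```text
clk 18.25 pos [ 0.6117 -0.2108  0.0558] ang 14.58 d [ 0.007 -0.003  0.009] tilt -1.0 yaw 0.004 F [-0.8  0.2  5.9] w 0.022 58.7
leaf 2533 ang pct [0.038 0.058 0.084]
```

Call:
{"name": "jog_arm", "arguments": {"deltas": [{"delta_pos": [0, 0, -0.08], "yaw": 0, "fingers": 0}, {"delta_pos": [0, 0, -0.18], "yaw": 0, "fingers": 0}, {"delta_pos": [0, 0, -0.3], "yaw": 0, "fingers": 0}, {"delta_pos": [0.05, -0.02, -0.4], "yaw": 0, "fingers": 0}, {"delta_pos": [0.15, -0.06, -0.4], "yaw": 0, "fingers": 0}, {"delta_pos": [0.3, -0.1, -0.4], "yaw": 0, "fingers": 0}, {"delta_pos": [0.45, -0.14, -0.4], "yaw": 0, "fingers": 0}, {"delta_pos": [0.6, -0.145, -0.4], "yaw": 0, "fingers": 0}, {"delta_pos": [0.6, -0.145, -0.4], "yaw": 0, "fingers": 0}, {"delta_pos": [0.6, -0.145, -0.4], "yaw": 0, "fingers": 0}, {"delta_pos": [0.6, -0.145, -0.4], "yaw": 0, "fingers": 0}]}}

```text
clock: 19.4
eef_pos: [0.5233, -0.0477, 0.1737]
tool_rot: [0.612, 0.791, 0.0, 0.0]
ft_force: [-0.0, 0.3, -1.9]
grip_width: 0.0221
grasp_force: 60.1
```

```bash
python3 - <<'E'
from h import *
c=cam('wrist'); save(c,'w6'); cl=cloud(c)
pin(c,cl); to([.5088,.0156,.17],14.4); leaf(c,cl)
print('hole pred px',proj(c,[.5088,.0156,.072]))
E
```

```text
pin top 3739 ((0.5226008296012878, -0.04588625580072403), 0.012484322302043438) [0.02408836 0.02387632] 0.19713423195497923
clk 19.45 pos [ 0.5233 -0.048   0.1735] ang 14.51 d [0.217 0.006 0.012] tilt -1.0 yaw 0.002 F [-0.2 -0.3 -0.9] w 0.022 60.1
leaf 25655 ang pct [0.056 0.064 0.652]
hole pred px [[320.5442945  122.06942053]]
```

View pics/w6.png

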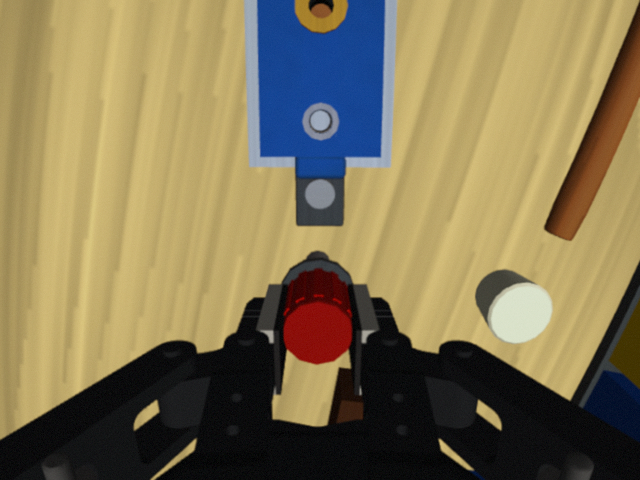

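The leaf hole is at (320,121), against a prediction of (320.5,122). I check the pin's tilt by projecting a vertical pin: its tip should show near (317,253).

```bash
python3 - <<'E'
from h import *
c=cam('wrist'); o=bot.get_obs(); R=Ro.from_quat(o['tool_rot']).as_matrix()
g=c['image']; p=o['eef_pos']+R@np.array([.0022,-.0001,0]); zt=.1965
for n,h,r in (('top',zt,0),('shoulder front edge',zt-.032,.015),('shoulder R',zt-.032,0),('tip far edge',zt-.074,.004),('tip',zt-.074,0)):
    print(n,proj(c,p*[1,1,0]+[0,0,h]+R@np.array([r,0,0])))
hs=cv2.cvtColor(g,cv2.COLOR_RGB2HSV)
for v in range(244,300,3): print(v,g[v,318].tolist(),end=' ')
print(plane(c,[[320.5,120.8]],.073))
to([.5088,.0156,.17])
E
```

```text
top [[316.89374026 331.36833479]]
shoulder front edge [[316.9670023  255.00396122]]
shoulder R [[316.98686446 290.77478376]]
tip far edge [[317.06388896 247.94911748]]
tip [[317.06756316 255.66903856]]
244 [199, 178, 112] 247 [197, 175, 110] 250 [150, 133, 87] 253 [56, 52, 52] 256 [52, 50, 48] 259 [29, 29, 29] 262 [58, 63, 65] 265 [55, 59, 63] 268 [61, 28, 31] 271 [66, 6, 1] 274 [68, 4, 5] 277 [68, 7, 2] 280 [65, 0, 1] 283 [68, 7, 8] 286 [66, 2, 1] 289 [66, 7, 1] 292 [69, 9, 4] 295 [144, 13, 4] 298 [63, 3, 5] [[0.50862464 0.01598947 0.073     ]]
clk 19.5 pos [ 0.5233 -0.0482  0.1733] ang 14.48 d [0.218 0.006 0.011] tilt -1.0 yaw None F [-0.3  0.2 -2. ] w 0.0221 60.1
```

Call:
{"name": "jog_arm", "arguments": {"deltas": [{"delta_pos": [0.1, 0.006, 0], "yaw": 0, "fingers": 0}, {"delta_pos": [0.18, 0.006, 0], "yaw": 0, "fingers": 0}, {"delta_pos": [0.216, 0.006, 0.02], "yaw": 0, "fingers": 0}, {"delta_pos": [0.216, 0.006, 0.08], "yaw": 0, "fingers": 0}, {"delta_pos": [0.216, 0.006, 0.13], "yaw": 0, "fingers": 0}, {"delta_pos": [0.216, 0.006, 0.135], "yaw": 0, "fingers": 0}, {"delta_pos": [0.216, 0.006, 0.135], "yaw": 0, "fingers": 0}, {"delta_pos": [0.216, 0.006, 0.135], "yaw": 0, "fingers": 0}]}}

```text
clock: 20.3
eef_pos: [0.5089, 0.0156, 0.1334]
tool_rot: [0.612, 0.791, 0.0, 0.0]
ft_force: [0.6, -0.3, -1.0]
grip_width: 0.0219
grasp_force: 60.1
```

```bash
python3 - <<'E'
from h import *
to([.5089,.0150,.124],14.4)
c=cam('scene'); leaf(c,cloud(c)); c=cam('scene')
u,v=proj(c,[.5087,.0158,.075])[0].astype(int); print(u,v); im=c['image'][max(v-50,0):v+50,u-60:u+60]
cv2.imwrite('pics/s3.png',cv2.resize(im[:,:,::-1],None,fx=6,fy=6,interpolation=cv2.INTER_CUBIC))
E
```

```text
clk 20.3 pos [0.5089 0.0156 0.1334] ang 14.53 d [-0.002 -0.001  0.031] tilt -1.0 yaw 0.003 F [ 0.6 -0.3 -1. ] w 0.0219 60.1
leaf 1835 ang pct [0.049 0.062 0.08 ]
307 249
```

View pics/s3.png

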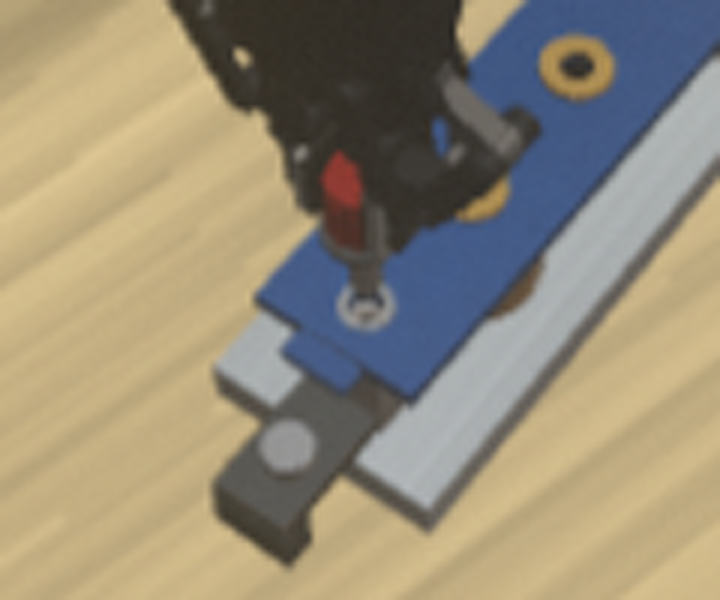

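The crop shows the pin tip at (370,290) right over the leaf hole at (366,303). I lower it gently and watch the force.

Call:
{"name": "jog_arm", "arguments": {"deltas": [{"delta_pos": [-0.001, 0, 0.015], "yaw": 0, "fingers": 0}, {"delta_pos": [-0.001, 0, 0.028], "yaw": 0, "fingers": 0}, {"delta_pos": [-0.001, 0, 0.04], "yaw": 0, "fingers": 0}, {"delta_pos": [-0.001, 0, 0.05], "yaw": 0, "fingers": 0}, {"delta_pos": [-0.001, 0, 0.06], "yaw": 0, "fingers": 0}, {"delta_pos": [-0.001, 0, 0.06], "yaw": 0, "fingers": 0}]}}

```text
clock: 21.0
eef_pos: [0.5084, 0.0157, 0.1145]
tool_rot: [0.612, 0.791, -0.0, 0.0]
ft_force: [0.4, -0.3, -1.4]
grip_width: 0.0224
grasp_force: 60.2
```

Call:
{"name": "jog_arm", "arguments": {"deltas": [{"delta_pos": [0, 0, 0.015], "yaw": 0, "fingers": 0}, {"delta_pos": [0, 0, 0.03], "yaw": 0, "fingers": 0}, {"delta_pos": [0, 0, 0.04], "yaw": 0, "fingers": 0}, {"delta_pos": [0, 0, 0.05], "yaw": 0, "fingers": 0}, {"delta_pos": [0, 0, 0.05], "yaw": 0, "fingers": 0}]}}

```text
clock: 21.5
eef_pos: [0.5084, 0.0157, 0.0995]
tool_rot: [0.612, 0.791, -0.0, 0.0]
ft_force: [0.8, -1.1, -1.1]
grip_width: 0.0221
grasp_force: 60.2
```

Call:
{"name": "jog_arm", "arguments": {"deltas": [{"delta_pos": [0, 0, 0.015], "yaw": 0, "fingers": 0}, {"delta_pos": [0, 0, 0.03], "yaw": 0, "fingers": 0}, {"delta_pos": [0, 0, 0.045], "yaw": 0, "fingers": 0}, {"delta_pos": [0, 0, 0.058], "yaw": 0, "fingers": 0}, {"delta_pos": [0, 0, 0.068], "yaw": 0, "fingers": 0}, {"delta_pos": [0, 0, 0.068], "yaw": 0, "fingers": 0}]}}

```text
clock: 22.1
eef_pos: [0.5085, 0.0156, 0.0793]
tool_rot: [0.612, 0.791, -0.0, 0.0]
ft_force: [1.4, -2.7, 1.9]
grip_width: 0.0222
grasp_force: 60.4
```

Call:
{"name": "jog_arm", "arguments": {"deltas": [{"delta_pos": [0, 0, 0.006], "yaw": 0, "fingers": 0}, {"delta_pos": [0, 0, 0.012], "yaw": 0, "fingers": 0}, {"delta_pos": [0, 0, 0.012], "yaw": 0, "fingers": 0}, {"delta_pos": [0, 0, 0.012], "yaw": 0, "fingers": 0}]}}

```text
clock: 22.5
eef_pos: [0.5086, 0.0155, 0.0764]
tool_rot: [0.612, 0.791, -0.0, 0.001]
ft_force: [-0.9, -3.8, 5.1]
grip_width: 0.0222
grasp_force: 60.8
```

Call:
{"name": "jog_arm", "arguments": {"deltas": [{"delta_pos": [0, 0, 0.004], "yaw": 0, "fingers": 0}, {"delta_pos": [0, 0, 0.008], "yaw": 0, "fingers": 0}, {"delta_pos": [0, 0, 0.008], "yaw": 0, "fingers": 0}, {"delta_pos": [0, 0, 0.008], "yaw": 0, "fingers": 0}]}}

```text
clock: 22.9
eef_pos: [0.5087, 0.0154, 0.0757]
tool_rot: [0.612, 0.791, 0.0, 0.001]
ft_force: [-3.7, -3.8, 15.9]
grip_width: 0.022
grasp_force: 62.1
```

Call:
{"name": "jog_arm", "arguments": {"deltas": [{"delta_pos": [0, 0, 0.002], "yaw": 0, "fingers": 0}, {"delta_pos": [0, 0, 0.002], "yaw": 0, "fingers": 0}, {"delta_pos": [0, 0, 0.002], "yaw": 0, "fingers": 0}]}}

```text
clock: 23.2
eef_pos: [0.5087, 0.0154, 0.0756]
tool_rot: [0.612, 0.791, 0.0, 0.001]
ft_force: [-5.8, -4.3, 19.6]
grip_width: 0.022
grasp_force: 62.4
```

```bash
python3 - <<'E'
from h import *
yj=np.array([-.2487,.9686,0]); O=np.array([.4864,.1030,0]); xj=np.array([.9686,.2487,0])
for n in ('scene','top','wrist'):
    c=cam(n); cl=cloud(c); L=cl-O; y=L@yj; x=L@xj; z=cl[...,2]; h=cv2.cvtColor(c['image'],cv2.COLOR_RGB2HSV)
    m=(abs(x)<.033)&(y>-.11)&(y<.1)&(abs(z-.066)<.015)&(h[...,1]>90)&(h[...,0]>95)&(h[...,0]<130)
    if m.sum()>50: s=np.polyfit(y[m],z[m],1); print(n,m.sum(),'slope',s[0],'z at -.09',np.polyval(s,-.09),'z at .115',np.polyval(s,.115))
to([.5087,.0156,.07])
save(c,'w7')
E
```

```text
scene 1366 slope -0.00155310000238711 z at -.09 0.06547261098007792 z at .115 0.06515422547958857
top 1257 slope 0.004361009427469747 z at -.09 0.06408044035020122 z at .115 0.06497444728283251
wrist 45922 slope 0.00023173764659447716 z at -.09 0.06540176099927672 z at .115 0.06544926721682859
clk 23.35 pos [0.5087 0.0154 0.0756] ang 14.56 d [0.001 0.    0.019] tilt -1.0 yaw None F [-5.2 -4.1 19.8] w 0.0221 62.4
```

The leaf is level (65.4 mm along its whole length), the pin tip computes to about 25 mm, and the push is about 20 N. Handing in.

```bash
python3 -c "
from workcell import bot
print(bot.job_done())"
```

```text
the job is handed in; nothing more can be done
None
```

I handed the job in at about 23 s on the robot's clock, but the hand-in gave no verdict: both bungs are home in their pockets, the leaf measures fully shut, and the pin is down to its shoulder with the arm still pressing at about 20 N.

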